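Open the glueing booth's window to its marker and start the extractor

ROBOT

A 6-joint arm with a two-finger parallel gripper is mounted at the origin on the work surface. World frame = base frame: x ahead of the robot, y to its left, z up, the work surface at z = 0. Lengths are in m, angles in rad, forces in N, time in s.
With the tool pointing down it reaches from about 0.4 to 0.825 m from the base axis. Payload 7 kg.
Tool frame: the origin (TCP) lies midway between the tips of the shut fingers; the grasp point (between the pads) lies 19 mm behind it; z points along the fingers, x is the direction in which the jaws open and shut, and the axes are right-handed (so a half turn about z gives the same grasp; the last joint's range is limited). The gripper opens to 88 mm and grips with 3 to 60 N. Pads are 19 mm wide; open, the fingers measure 130 mm over their backs; the gripper's body (78 mm by 193 mm) begins 47 mm behind the grasp point.
Start: joints at [-0.933, 0.359, 0.012, 0, -1.224, -0.288], TCP at [0.231, -0.634, 0.227] pointing down, gripper open.
Joint ranges: [-3.07, 3.07], [-1.43, 2.12], [-1.02, 1.25], [-3.03, 1.67], [-3.05, -0], [-3.03, 3.03]. Speed limits (rad/s): [2.39, 2.39, 3.01, 3.14, 3.14, 3.14].

INTERFACE

Orientations are given as [roll, pitch, yaw] about the fixed x, y, z axes, in that order (R = Rz(yaw) Ry(pitch) Rx(roll)).
In Python, from station import status, eyes, workorder gives the robot as it stands.
- The arm moves only by the shell command python3 -m jog 'ROWS' [OPENING] [FORCE]. ROWS is JSON, a list of rows, each a list of 6 numbers: the shift along the world's x, y, z in mm, then the turn, a rotation vector about the world's x, y, z in rad. A call has 1 to 12 rows; each row shifts and turns the pose as measured when the row begins; what a row does not reach is not made up. A row lasts 1/10 s, in which the tool goes at most 50 mm and 8.59 degrees, less where a joint would pass 70% of its speed; a pose out of reach is approached as far as the arm can. A call with a gripper value outside its range is refused whole. OPENING is the opening, from 0 (shut) to 1 (fully open), set as the call begins (- or left out, the last holds). The fingers move at their own pace and stop on an object; FORCE is the grip in N (left out, the last holds). Time passes only in rows, so rows that do not move let the fingers close. It gives the time, the measured TCP pose, the force and the opening at its end, in the units of the state.
- status.get_state(): the state, without advancing time (a new reading comes with each control period).
- eyes.grab_frame(name): name is "scene" or "top" or "wrist"; returns the picture (384x512x3 uint8, blue, green, red); there is no depth.
- eyes.calibration(name): a dict with "camera_matrix" (3x3 intrinsics, pixels), "cam_to_world" (4x4, takes a point from camera to world coordinates); the wrist camera has in their place "hand_eye" (4x4, takes a point from camera to tool coordinates, whose origin is the TCP and whose axes are the tool frame's). Camera axes: x right, y up, looking along -z (the intrinsics and any distortion apply to the point x, -y, -z); pixel columns grow to the right and rows downward; lengths in m; the calibration is good to about 2 mm. A picture is of the moment at which its call begins: read the wrist's pose just before it. calibration takes no time and is no camera call.
- workorder.job_done(): hands the job in, once; it reports no verdict.
The state is a dict: "t": time; "q": joint angles; "qd": joint speeds; "joint_efforts": joint torques, N m; "eef_pos": TCP position; "ee_rot": TCP orientation; "force": force on the tool from outside, world axes, zero at the start; "moment": the same for the moment, N m; "width": finger opening in m.
Only numpy, scipy, OpenCV 4.12 (cv2) and the standard library are available. Lean on these libraries where they do the work, as an engineer would, in place of code of your own. Each camera call takes 0.05 s, during which the arm holds its last target. There are 200 camera calls.

TASK

Get the shoe-glueing booth ready for work: with the fingers beneath the lip of its counterweighted sliding window, push the window up until the top of the lip is level with the marker clip on the side post, and leave it standing there. Also push the lever of the extractor switch all the way over to its far side, away from the robot. Only push: do not pinch the lip, do not shift the marker clip, and leave the shoes, tools, tin, jar and soles where they are.

Things in the scene. Friction and masses are not known exactly. Their poses are not given: they have to be found in the camera images.
- booth: clear-sheet booth in an aluminium frame, fixed, 380 wide, 300 deep, 430 high; origin at the centre of its underside; x from the front (robot side) into the booth, y left. The front window slides between two posts (25 wide, 178 mm either side of the middle) that lean back, away from the robot, 25 degrees from vertical. A 60 mm high sill is below the window, behind the lip
- sash (a joint): window position along its leaning guides, m: 0 (down on the sill) to 0.21 (top), growing upwards; starts low. Counterweighted: it needs about 3 N (2 to 5 N) along the guides to move either way and stays where it is left. If it goes too far it can be pushed down on the lip's top
- lip_edge (a point): aluminium ledge at the window's foot, 280 long (y), 10 thick (18 with the wooden strip on it), standing 43 mm out towards the robot; the point: middle of its lower front edge, about 100 mm above the bench when the window is down; free space beneath to the bench. Axes: z up along the guides, y left, x square to the pane, into the booth. The window's bottom rail, 43 mm behind the edge, hangs 15 mm lower
- lip_top (a point): middle of the upper front edge of the wooden strip, 18 mm above lip_edge along the guides; same axes: this is the top of the lip
- mark (a point): marker: end of the dark steel blade (5 thick; 20 long, y; 32 deep), mid-thickness, of the marker clip on the left post (left seen from the robot). The blade points from the post at the left end of the lip, which passes 5 mm beside it. Axes as those of lip_edge. The window is right when lip_top and mark agree along this z. The clip sits by friction (12 N)
- extractor_base: block of the extractor switch, 70 x 50 x 25 mm high, fixed to the bench beside the booth, left or right; origin at the centre of its underside, x away from the robot. The lever turns about a level axis along y, 22 mm above the bench, through the block's middle
- extractor (a joint): angle of the lever, 0 (leaning 0.5 rad towards the robot, off) to 1.0 rad (leaning 0.5 rad away, on), stays where it is left; moves with about 1 N at the tip
- extractor_tip (a point): centre of the black ball (26 mm diameter) at the lever's end, 80 mm from its axis; the lever's rod is 10 mm thick; the ball's centre is about 92 mm above the bench at either end of the swing and 102 mm midway
- shoe_inside: black shoe on its green last standing in the booth, 250 x 85 x 130 high, origin under its middle; to be left alone
- shoe_bench: black shoe on its green last standing on the bench left of the booth, 250 x 85 x 130 high, origin under its middle; to be left alone
- glue_tin: steel tin, 84 diameter, 110 high, beside the booth on the side without the switch, origin under its middle; to be left alone
- hammer: hammer lying on the bench between robot and booth, under 40 mm high, origin under its middle; to be left alone
- brush: glue brush lying on the bench, under 40 mm high, origin under its middle; to be left alone
- sole_stack: stack of four soles, 230 x 84 x 48 high, right of the booth, origin under its middle; to be left alone
- tack_jar: glass jar, 70 diameter, 80 high, on the bench left of the hammer, origin under its middle; to be left alone
There are look-alikes about, which are no part of the job. What is shaped like the extractor_base but green is not meant.

How it is judged:
By the outcome, as a careful person would: the job done as asked, in the order asked, and still so for the second after the job is handed in, with the robot touching nothing.
It also fails if it takes over 58 s, if anything falls off the work surface, if the arm or the gripper's body presses on something with over 40 N, if the wrist force passes 120 N, or if a joint passes its speed limit or range.

## Working session

There is one attempt and no reset: what is moved stays moved. The work goes in short steps, Python scripts to look and compute and a shell command to move; the robot and the scene stay as the last step left them, time stands still between calls to the robot, and variables do not carry over. Pictures are saved under pics/ and viewed, about 8 in all and at most 12, crops included, and the job is handed in when it is done.

```bash
ls; mkdir -p pics
python3 - <<'E'
from station import status, eyes
import cv2
print(status.get_state())
for n in ("scene","top"):
    c=eyes.calibration(n); print(n,c)
    cv2.imwrite(f"pics/{n}0.png",eyes.grab_frame(n))
print(eyes.calibration("wrist"))
a=cv2.imread("pics/scene0.png");b=cv2.imread("pics/top0.png")
E
```

```text
pics
{'t': 0.0, 'q': array([-9.32889790e-01,  3.59415499e-01,  1.10576130e-02, -3.73828721e-04,
       -1.22409317e+00, -2.88065369e-01]), 'qd': array([-0.00065161, -0.00096274, -0.00112525,  0.00060041,  0.00071967,
        0.0009709 ]), 'joint_efforts': array([ 8.84177389e-04, -5.82721925e+01,  2.93060660e+01,  6.99704200e+00,
        7.00753473e-03, -1.58020171e-04]), 'eef_pos': array([ 0.23114649, -0.63366546,  0.22559937]), 'ee_rot': array([-3.14145944e+00, -1.68639327e-03,  1.92051006e+00]), 'force': array([-1.2498619 , -0.09694601, -0.05435834]), 'moment': array([ 0.00824987, -0.0262441 ,  0.00369711]), 'width': 0.08761580797403583}
scene {'camera_matrix': array([[448.10316074,   0.        , 245.06033379],
       [  0.        , 448.10316074, 193.82925376],
       [  0.        ,   0.        ,   1.        ]]), 'cam_to_world': array([[ 0.9080716 , -0.26527412,  0.32409197,  0.95332397],
       [ 0.41836347,  0.61046678, -0.67253425, -0.87864214],
       [-0.01944145,  0.74629749,  0.66532855,  0.95563017],
       [ 0.        ,  0.        ,  0.        ,  1.        ]])}
top {'camer
[... 254 characters left out ...]
99972626, -0.02313579, -0.00348559, -0.00345571],
       [-0.00489358,  0.06108285,  0.9981207 ,  1.12927463],
       [ 0.        ,  0.        ,  0.        ,  1.        ]])}
{'camera_matrix': array([[267.68170705,   0.        , 251.58348574],
       [  0.        , 267.68170705, 190.85337639],
       [  0.        ,   0.        ,   1.        ]]), 'hand_eye': array([[ 9.99999622e-01, -4.21290061e-04, -7.59987904e-04,
        -3.80690920e-05],
       [-6.08127823e-04, -9.64033402e-01, -2.65780418e-01,
        -7.13961627e-02],
       [-6.20683076e-04,  2.65780780e-01, -9.64033294e-01,
        -1.58587516e-01],
       [ 0.00000000e+00,  0.00000000e+00,  0.00000000e+00,
         1.00000000e+00]])}
```

View pics/scene0.png

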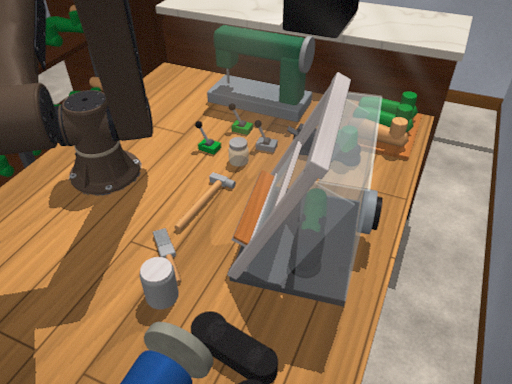

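View pics/top0.png

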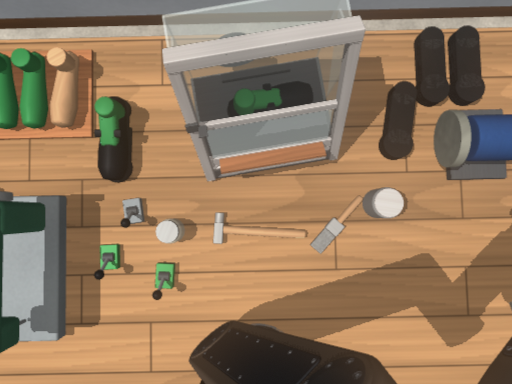

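Scene: booth at right centre, with the wooden lip strip at (258,205). Three lever switches: green at (208,147) and (241,127), grey at (265,143). 
Top: the same three are grey at (132,211), green at (110,258) and (165,277). The grey one beside the booth fits, because green is excluded. The marker clip seems to be at (192,128). I'll enlarge to confirm.

Run:
```python
import cv2, numpy as np
b=cv2.imread("pics/top0.png");a=cv2.imread("pics/scene0.png")
cv2.imwrite("pics/topc.png",cv2.resize(b[100:244,100:352],None,fx=3.17,fy=3.17,interpolation=cv2.INTER_CUBIC))
cv2.imwrite("pics/scenec.png",cv2.resize(a[70:280,190:390],None,fx=2.85,fy=2.85,interpolation=cv2.INTER_CUBIC))
```

```text
(no output)
```

View pics/topc.png

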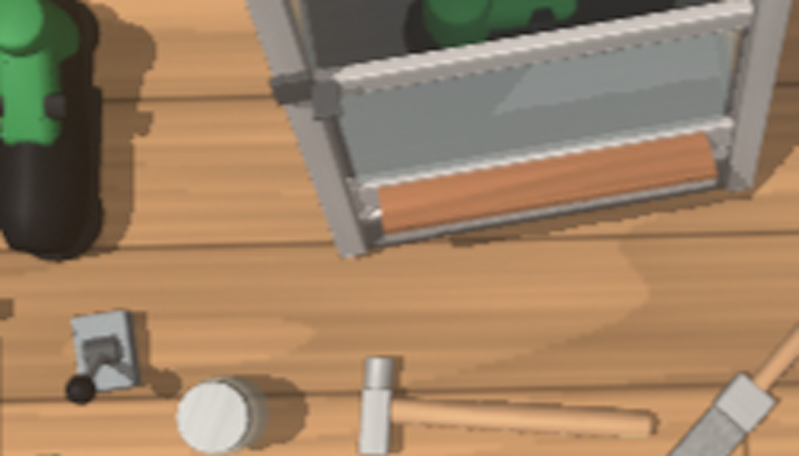

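View pics/scenec.png

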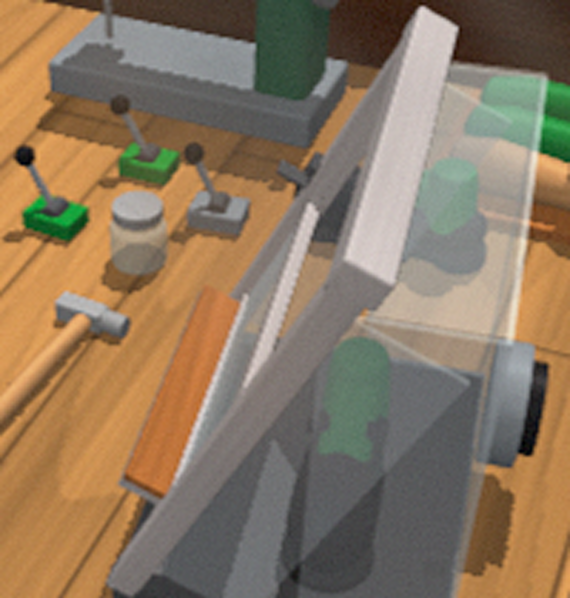

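Only the grey switch (topc (100,350), ball (80,388)) fits; it is left of the booth and not green. The lip strip's front edge in topc runs (383,233)–(716,178). The clip blade is at topc (327,97). Triangulating.

```bash
cat > h.py <<'E'
import numpy as np, cv2
from station import eyes, status
from scipy.spatial.transform import Rotation as Ro
D=np.diag([1,-1,-1,1.])
def tool():
    s=status.get_state(); T=np.eye(4); T[:3,:3]=Ro.from_euler('xyz',s['ee_rot']).as_matrix(); T[:3,3]=s['eef_pos']; return T
def P(n,T=None):
    c=eyes.calibration(n); M=T@c['hand_eye'] if n=='wrist' else c['cam_to_world']
    return c['camera_matrix']@np.linalg.inv(M@D)[:3]
def tri(P1,p1,P2,p2):
    X=cv2.triangulatePoints(P1,P2,np.array(p1,float),np.array(p2,float))[:,0]; X=X[:3]/X[3]
    e=[np.round((lambda h:h[:2]/h[2])(Pm@np.r_[X,1])-p,1) for Pm,p in((P1,p1),(P2,p2))]
    return X,e
def onz(Pm,p,z): # intersect with plane z
    A=np.c_[Pm[:,:2],-np.array([p[0],p[1],1.])]; return np.linalg.solve(A,-(Pm[:,2]*z+Pm[:,3]))[:2]
tc=lambda u,v:(100+u/3.17-.34,100+v/3.17-.34)
sc=lambda u,v:(190+u/2.85-.32,70+v/2.85-.32)
E
python3 - <<'E'
from h import *
t,s=P('top'),P('scene')
for n,a,b in [('lipL',(383,233),(208,290)),('lipR',(716,178),(126,482)),('ball',(80,388),(193,153)),('clip',(327,97),(312,172)),('jar',(215,418),(137,210)),('barL',(342,80),(312,207)),('postLfoot',(350,252),(110,585))]:
    X,e=tri(t,tc(*a),s,sc(*b)); print(n,X.round(4),e)
for n,p,z in [('base',(103,350),.025),('jar',(215,418),.08),('hamhead',(378,405),.02),('hamend',(655,423),.02),('postLfoot',(350,252),.0),('postRfoot',(735,190),.0)]: print(n,onz(t,tc(*p),z).round(3))
E
```

```text
lipL [0.5454 0.0869 0.1102] [array([-0.7, -1.3]), array([-0.9,  0.2])]
lipR [ 0.5848 -0.1923  0.109 ] [array([-0.7, -1.1]), array([-1. ,  0.1])]
ball [0.4192 0.3431 0.0964] [array([-0.1, -0.2]), array([-0.1,  0. ])]
clip [0.6354 0.1152 0.2623] [array([-2.3, -4.4]), array([-3. ,  0.7])]
jar [0.3919 0.236  0.0732] [array([-0.4, -0.7]), array([-0.5,  0.1])]
barL [0.647  0.1043 0.233 ] [array([-0.7, -1.4]), array([-1. ,  0.2])]
postLfoot [ 0.4871  0.1099 -0.4169] [array([16.1, 20.9]), array([21.2, -4.1])]
base [0.451 0.346]
jar [0.39  0.233]
hamhead [0.396 0.1  ]
hamend [ 0.374 -0.148]
postLfoot [0.536 0.125]
postRfoot [ 0.585 -0.231]
```

Measured: the lip's front top edge has its middle at about (0.565,-0.053,0.11), booth yaw is about 0.14, and the ball is at (0.419,0.343,0.096). Next I shut the fingers, swing in front of the booth and turn the camera side upward.

```bash
python3 -m jog '[[9,29,8,0,0,0.14],[9,29,8,0,0,0.14],[9,29,8,0,0,0.14],[9,29,8,0,0,0.14],[9,29,8,0,0,0.14],[9,29,8,0,0,0.14],[9,29,8,0,0,0.14],[9,29,8,0,0,0.14],[9,29,8,0,0,0.14],[9,29,8,0,0,0.14]]' 0 20
python3 -m jog '[[9,29,0,0,0,0.14],[9,29,0,0,0,0.14],[9,29,0,0,0,0.14],[9,29,0,0,0,0.14],[9,29,0,0,0,0.14],[9,29,0,0,0,0.14],[9,29,0,0,0,0.14],[9,29,0,0,0,0.14],[9,29,0,0,0,0.14],[9,29,0,0,0,0.14]]'
python3 -c "
from station import status;s=status.get_state();print(s['q'].round(3),s['ee_rot'])"
```

```text
t: 1.1
eef_pos: [0.3193, -0.3332, 0.3003]
ee_rot: [3.139, -0.014, -2.915]
force: [0.8, 0.2, 0.5]
width: 0.0131
t: 2.1
eef_pos: [0.4087, -0.0306, 0.3006]
ee_rot: [3.14, -0.011, -1.455]
force: [0.1, 0.3, 0.9]
width: 0.0002
[ 0.423 -0.145 -0.401  0.01  -1.319  1.262] [ 3.14035967 -0.01075161 -1.45492855]
```

```bash
python3 -m jog '[[12,-5,0,0.028,-0.137,0],[12,-5,0,0.028,-0.137,0],[12,-5,0,0.028,-0.137,0],[12,-5,0,0.028,-0.137,0]]'
python3 -c "
from station import status;s=status.get_state();print(s['q'].round(3))"
```

```text
t: 2.5
eef_pos: [0.4624, -0.0442, 0.3007]
ee_rot: [-2.572, 0.033, -1.434]
force: [-0.0, -2.5, 0.4]
width: 0.0005
[ 0.444 -0.422 -0.794  0.226 -0.655  1.113]
```

Run:
```python
from h import *
T=tool(); np.save('T1.npy',T); im=eyes.grab_frame('wrist'); cv2.imwrite('pics/w1.png',im)
cv2.imwrite('pics/w1b.png',cv2.resize(im,None,fx=1.56,fy=1.56,interpolation=cv2.INTER_CUBIC))
```

```text
(no output)
```

View pics/w1b.png

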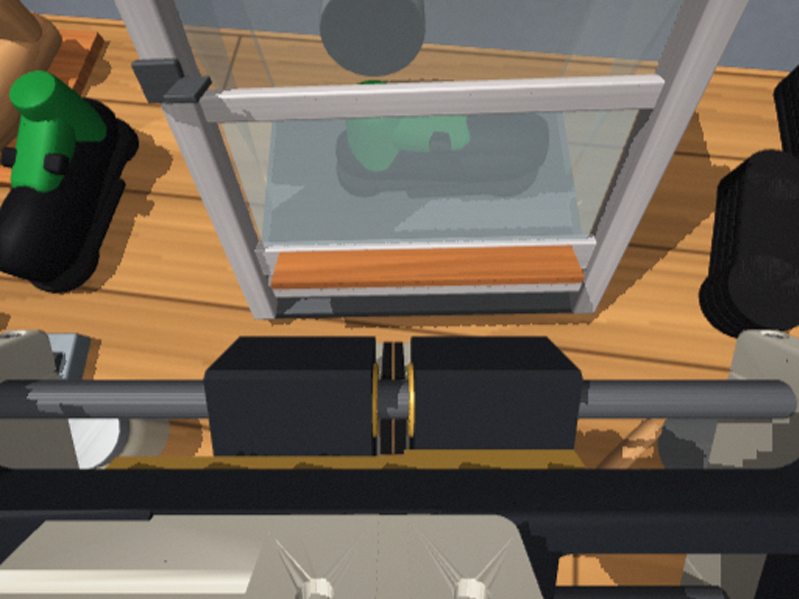

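The wrist picture (1.56× scale) shows the lip strip from (272,285) to (583,287) and the clip on the left post, with the blade's right end running (197,99)–(212,76). Now I go down in front of the lip.

```bash
python3 -m jog '[[6,-2,-36,0,0,0],[6,-2,-36,0,0,0],[6,-2,-36,0,0,0],[6,-2,-36,0,0,0],[6,-2,-36,0,0,0],[6,-2,-36,0,0,0]]'
python3 - <<'E'
from h import *
s=status.get_state();print(s['q'].round(3)); T=tool(); np.save('T2.npy',T); print(T.round(3)); im=eyes.grab_frame('wrist'); cv2.imwrite('pics/w2.png',im)
a=cv2.imread('pics/w1.png')
A=cv2.resize(a[40:75,80:145],None,fx=8,fy=8,interpolation=cv2.INTER_CUBIC)
B=cv2.resize(im[:,:],None,fx=1.0,fy=1.0)
C=np.zeros((280+384,max(520,512),3),np.uint8);C[:280,:520]=A;C[280:,:512]=B
cv2.imwrite('pics/m2.png',C[:600])
E
```

```text
t: 3.15
eef_pos: [0.5022, -0.0706, 0.0938]
ee_rot: [-2.564, 0.061, -1.416]
force: [0.2, -0.3, -0.6]
width: 0.0006
[ 0.248  0.02  -0.963 -0.042 -0.007  1.502]
[[ 0.154 -0.833  0.532  0.502]
 [-0.986 -0.096  0.135 -0.071]
 [-0.061 -0.545 -0.836  0.094]
 [ 0.     0.     0.     1.   ]]
```

View pics/m2.png

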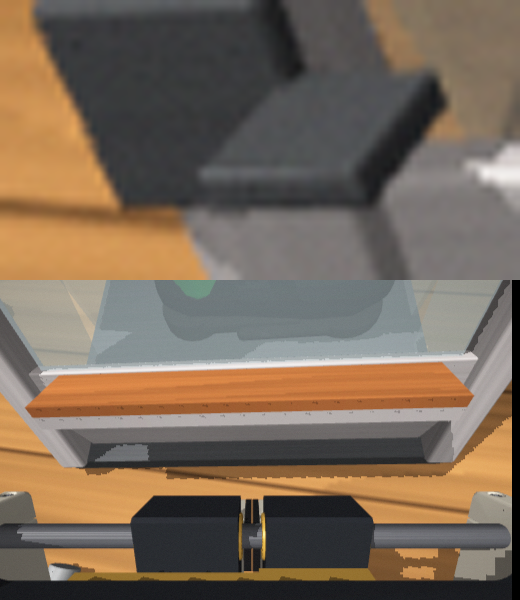

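The upper part shows the blade; its end's front corner mid-thickness is at w1 px (126,64). The lower part (w2) shows the strip's upper front edge running (27,128)–(472,116). The wrist is near singular here, so I'll steepen the tool a little. Triangulating first.

```bash
cat >> h.py <<'E'
psi=.14
xh=np.array([np.cos(psi),np.sin(psi),0]);yh=np.array([-np.sin(psi),np.cos(psi),0]);Z=np.array([0,0,1.])
L=np.radians(25); g=np.sin(L)*xh+np.cos(L)*Z; n=np.cos(L)*xh-np.sin(L)*Z
E
python3 - <<'E'
from h import *
P1,P2=P('wrist',np.load('T1.npy')),P('wrist',np.load('T2.npy')); t=P('top'); s=P('scene')
r={}
for nme,a,b in [('L',(272/1.56,285/1.56),(27,128)),('R',(583/1.56,284/1.56),(472,116))]:
    X,e=tri(P1,a,P2,b); print(nme,X.round(4),e); r[nme]=X
d=r['L']-r['R']; print('yaw',np.arctan2(-d[0],d[1]),np.linalg.norm(d)); m=(r['L']+r['R'])/2
print('lip_top',m.round(4),'edge',(m-.018*g).round(4))
for nme,a,b in [('markfront',(126.2,64.1),(340,115)),('markback',(80+440/8,40+92/8),(342,80))]:
    X,e=tri(P1,a,t,tc(*b)); print(nme,X.round(4),e,'rel',[(X-m)@v for v in(n,yh,g)])
E
```

```text
L [0.5437 0.0826 0.1212] [array([ 0.2, -0.5]), array([-0.4,  1. ])]
R [ 0.5773 -0.1862  0.1287] [array([-1.1, -1.4]), array([2.7, 3.4])]
yaw 0.12419811507007632 0.2710319696787118
lip_top [ 0.5605 -0.0518  0.125 ] edge [ 0.553  -0.0529  0.1087]
markfront [0.6112 0.1001 0.2671] [array([-0.7,  0.5]), array([ 0.1, -0.1])] rel [np.float64(0.004588417580806069), np.float64(0.1433753097468558), np.float64(0.15901258516825878)]
markback [0.6374 0.1004 0.258 ] [array([ 1.6, -1. ]), array([-0.3,  0.3])] rel [np.float64(0.03206277545668599), np.float64(0.13996251693061526), np.float64(0.1617320509120087)]
```

```bash
python3 -m jog '[[-5,3,5,-0.03,0.12,0],[-5,3,0,-0.03,0.12,0],[0,3,-10,0,0,0],[0,3,-10,0,0,0]]'
python3 -c "
from h import *
s=status.get_state();print(s['q'].round(3),tool().round(3))"
```

```text
t: 3.6
eef_pos: [0.488, -0.0609, 0.07]
ee_rot: [-2.839, 0.032, -1.44]
force: [-0.3, -0.5, -0.3]
width: 0.0
[ 0.29   0.09  -0.846  0.051 -0.332  1.361] [[ 0.13  -0.948  0.292  0.488]
 [-0.991 -0.115  0.07  -0.061]
 [-0.032 -0.298 -0.954  0.07 ]
 [ 0.     0.     0.     1.   ]]
```

```bash
python3 -m jog '[[0,0,0,0.03,-0.14,0],[15,2,0,0,0,0],[15,2,-2,0,0,0],[15,2,-2,0,0,0],[15,2,-2,0,0,0],[8,0,0,0,0,0]]'
python3 -c "
from h import *
s=status.get_state();print(s['q'].round(3),tool().round(3))"
```

```text
t: 4.2
eef_pos: [0.5462, -0.0591, 0.056]
ee_rot: [-2.734, 0.042, -1.438]
force: [-0.0, -0.1, 0.8]
width: 0.0005
[ 0.255  0.182 -0.835  0.066 -0.145  1.377] [[ 0.133 -0.912  0.387  0.546]
 [-0.99  -0.105  0.091 -0.059]
 [-0.042 -0.396 -0.917  0.056]
 [ 0.     0.     0.     1.   ]]
```

```bash
for i in 1; do python3 -m jog '[[10,0,0,0,0,0],[2,0,5,0,0,0]]'; done; python3 -m jog '[[2,0,5,0,0,0]]';  python3 -m jog '[[2,0,5,0,0,0]]'; python3 -m jog '[[2,0,5,0,0,0]]'; python3 -m jog '[[2,0,5,0,0,0]]'
```

```text
t: 4.4
eef_pos: [0.5601, -0.0587, 0.0608]
ee_rot: [-2.734, 0.043, -1.438]
force: [-0.3, 0.9, 0.3]
width: 0.0005
t: 4.5
eef_pos: [0.5621, -0.0588, 0.066]
ee_rot: [-2.734, 0.043, -1.439]
force: [-0.4, 0.1, -0.2]
width: 0.0003
t: 4.6
eef_pos: [0.5628, -0.0591, 0.0707]
ee_rot: [-2.736, 0.043, -1.439]
force: [-2.5, 0.1, -3.2]
width: 0.0004
t: 4.7
eef_pos: [0.5634, -0.0594, 0.0755]
ee_rot: [-2.739, 0.043, -1.44]
force: [-2.1, 0.8, -3.2]
width: 0.0003
t: 4.8
eef_pos: [0.5642, -0.0597, 0.0804]
ee_rot: [-2.74, 0.043, -1.441]
force: [-1.7, -0.9, -3.9]
width: 0.0009
```

Contact at TCP z≈0.069, with about 3 N. Pushing on along the guides.

```bash
python3 -m jog '[[10,1,18,0,0,0],[10,1,18,0,0,0],[10,1,18,0,0,0]]'; python3 -m jog '[[10,1,18,0,0,0],[10,1,18,0,0,0],[5,1,9,0,0,0],[0,0,0,0,0,0]]'
python3 - <<'E'
from h import *
s=status.get_state();print(s['q'].round(3)); T=tool(); np.save('T3.npy',T); print(T.round(3)); im=eyes.grab_frame('wrist'); cv2.imwrite('pics/w3.png',im)
cv2.imwrite('pics/w3b.png',cv2.resize(im,None,fx=1.56,fy=1.56,interpolation=cv2.INTER_CUBIC))
E
```

```text
t: 5.1
eef_pos: [0.5858, -0.0576, 0.1308]
ee_rot: [-2.757, 0.045, -1.443]
force: [-3.3, 2.8, -4.2]
width: 0.0002
t: 5.5
eef_pos: [0.6069, -0.0543, 0.1778]
ee_rot: [-2.763, 0.046, -1.444]
force: [-0.7, -0.2, -1.2]
width: 0.0007
[ 0.227  0.101 -0.512 -0.011 -0.576  1.47 ]
[[ 0.127 -0.924  0.361  0.607]
 [-0.991 -0.101  0.09  -0.054]
 [-0.046 -0.369 -0.928  0.178]
 [ 0.     0.     0.     1.   ]]
```

View pics/w3b.png

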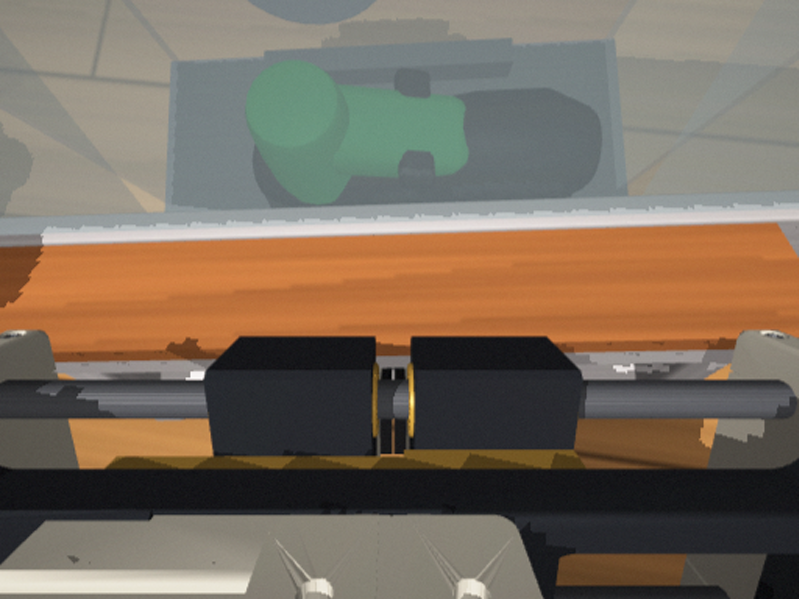

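```bash
python3 -m jog '[[10,1,18,0,0,0],[3,0,6,0,0,0],[0,0,0,0,0,0]]'; python3 -m jog '[[-5,0,-15,0,0,0],[-20,0,-10,0,0,0],[-40,20,0,0,0,0],[-30,20,20,0.01,-0.1,0],[-20,20,35,0.02,-0.14,0],[0,20,35,0.02,-0.14,0],[0,20,30,0.02,-0.14,0]]'
python3 - <<'E'
from h import *
s=status.get_state();print(s['q'].round(3)); T=tool(); np.save('T4.npy',T); print(T.round(3)); im=eyes.grab_frame('wrist'); cv2.imwrite('pics/w4.png',im)
cv2.imwrite('pics/w4b.png',cv2.resize(im,None,fx=1.56,fy=1.56,interpolation=cv2.INTER_CUBIC))
E
```

```text
t: 5.85
eef_pos: [0.616, -0.0536, 0.1984]
ee_rot: [-2.769, 0.048, -1.445]
force: [-2.8, -0.4, -0.5]
width: 0.0004
t: 6.55
eef_pos: [0.5648, 0.0085, 0.3073]
ee_rot: [-2.315, 0.082, -1.382]
force: [24.2, 75.3, 43.6]
width: 0.0001
[ 2.650e-01 -2.740e-01 -1.014e+00  7.560e-01 -1.000e-03  7.030e-01]
[[ 0.187 -0.677  0.712  0.565]
 [-0.979 -0.068  0.193  0.009]
 [-0.082 -0.733 -0.675  0.307]
 [ 0.     0.     0.     1.   ]]
```

View pics/w4b.png

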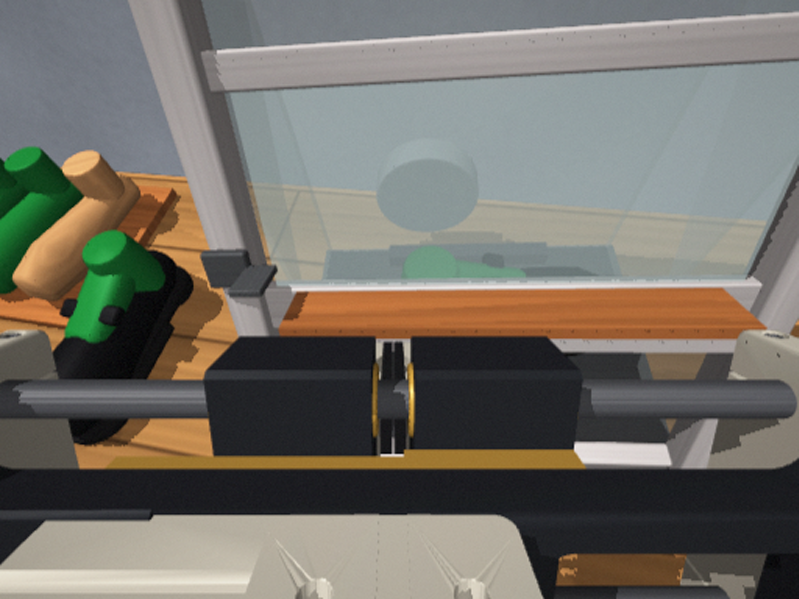

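The force reading is high after that move, so I'll hold still and check before going on.

```bash
python3 -m jog '[[0,0,0,0,0,0],[0,0,0,0,0,0]]'; python3 -c "
from h import *
s=status.get_state();print(s['q'].round(3),s['moment'],s['force'])"
```

```text
t: 6.8
eef_pos: [0.5643, -0.0059, 0.3036]
ee_rot: [-2.324, 0.072, -1.403]
force: [0.1, -0.4, 0.5]
width: 0.0004
[ 0.243 -0.27  -1.014  0.758 -0.009  0.709] [-0.6537505   2.46666771  0.02962655] [ 0.05831219 -0.35104106  0.53228791]
```

Run:
```python
from h import *
T=tool(); np.save('T5.npy',T); im=eyes.grab_frame('wrist'); cv2.imwrite('pics/w5.png',im)
cv2.imwrite('pics/w5b.png',cv2.resize(im[150:222,145:245],None,fx=8,fy=8,interpolation=cv2.INTER_CUBIC))
```

```text
(no output)
```

View pics/w5b.png

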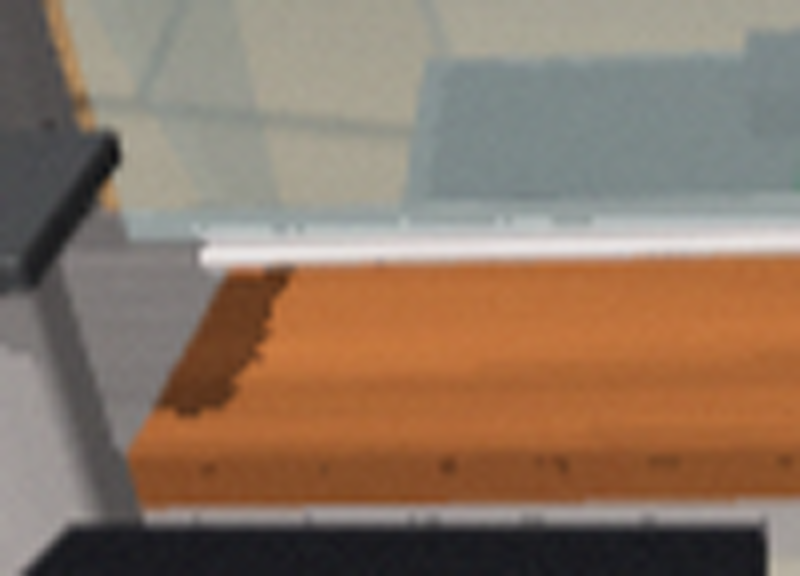

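w5 crop (8×): the blade end runs (25,277) to (116,145) and the strip's upper front left corner is (132,452). Joint fit with the earlier views:

```bash
cat > fit.py <<'E'
from h import *
from scipy.optimize import least_squares
T={k:np.load(f'T{k}.npy') for k in(1,2,5)}
PM={k:P('wrist',v) for k,v in T.items()}; PM['t']=P('top'); PM['s']=P('scene')
w1=lambda u,v:(80+u/8-.44,40+v/8-.44); w5=lambda u,v:(145+u/8-.44,150+v/8-.44)
obs=[('L0',1,(174.2,182.5)),('L0',2,(27,128)),('R0',1,(373.4,182)),('R0',2,(472,116)),
('L0','t',tc(383,233)),('R0','t',tc(716,178)),('L0','s',sc(208,290)),('R0','s',sc(126,482)),
('MF',1,w1(370,193)),('MB',1,w1(442,90)),('MF','t',tc(340,115)),('MB','t',tc(342,80)),
('MF',5,w5(25,277)),('MB',5,w5(116,145)),('Ls',5,w5(132,452))]
import sys; exec(open('extra.py').read()) if len(sys.argv)>1 else None
def pts(p):
    ps=p[3]; xh=np.array([np.cos(ps),np.sin(ps),0]);yh=np.array([-np.sin(ps),np.cos(ps),0]);g=np.sin(L)*xh+np.cos(L)*Z; n=np.cos(L)*xh-np.sin(L)*Z
    L0=p[:3]; MF=L0+p[6]*n+p[7]*yh+(p[8])*g
    return dict(L0=L0,R0=L0-p[4]*yh,Ls=L0+p[5]*g,MF=MF,MB=MF+.032*n,Lb=L0+(p[5])*g,Lb2=L0+p[5]*g)
def res(p):
    q=pts(p); o=[]
    for k,c,px in obs:
        h=PM[c]@np.r_[q[k],1]; o.append(h[:2]/h[2]-px)
    return np.ravel(o)
r=least_squares(res,[.544,.083,.118,.13,.275,.15,0,.01,.16],loss='soft_l1'); p=r.x; J=r.jac; C=np.linalg.inv(J.T@J)
print('p',p.round(4)); e=res(p).reshape(-1,2).round(1); [print(o[0],o[1],x) for o,x in zip(obs,e)]
d=np.zeros(9);d[8]=1;d[5]=-1
print('remaining mm',1e3*(p[8]-p[5]),'+-',1e3*np.sqrt(d@C@d))
E
python3 fit.py
```

```text
p [ 0.5451  0.0845  0.1194  0.147   0.2793  0.1384 -0.0029  0.0049  0.1643]
L0 1 [-0.4 -0.8]
L0 2 [0.2 0.5]
R0 1 [ 0.7 -4.5]
R0 2 [-0.1  0.5]
L0 t [-0.1 -1.5]
R0 t [-0.2 -2.2]
L0 s [-1.3 -1.8]
R0 s [-0.6 -2.7]
MF 1 [-0.8 -0.1]
MB 1 [ 0.2 -0.3]
MF t [ 0.4 -0. ]
MB t [-1.5 -0.2]
MF 5 [0.  0.7]
MB 5 [ 0.7 -0. ]
Ls 5 [ 0.1 -0. ]
remaining mm 25.901520356448078 +- 2.1227596663748396
```

The fit reproduces the known 5 mm side gap and the 280 mm lip length. About 26 mm remains. Going back under the lip, steepening first.

```bash
python3 -m jog '[[-15,-5,-10,-0.02,0.12,0],[-15,-5,-10,-0.02,0.12,0],[0,-8,-25,0,0,0],[0,-8,-25,0,0,0],[0,-8,-25,0,0,0],[0,-8,-25,0,0,0],[0,0,0,0,0,0]]'
python3 -c "
from h import *
s=status.get_state();print(s['q'].round(3),tool().round(3))"
```

```text
t: 7.55
eef_pos: [0.5542, -0.0552, 0.1915]
ee_rot: [-2.475, 0.053, -1.426]
force: [0.4, -0.4, -0.5]
width: 0.0005
[ 0.215 -0.101 -1.     0.466 -0.004  1.018] [[ 0.144 -0.782  0.606  0.554]
 [-0.988 -0.081  0.13  -0.055]
 [-0.053 -0.618 -0.785  0.191]
 [ 0.     0.     0.     1.   ]]
```

```bash
python3 -m jog '[[-5,0,-3,-0.02,0.12,0],[0,0,-5,-0.02,0.1,0],[15,2,-2,0,0,0],[15,2,-2,0,0,0],[15,2,0,0,0,0],[10,2,0,0,0,0],[0,0,0,0,0,0]]'
python3 -c "
from h import *
s=status.get_state();print(s['q'].round(3),tool().round(3))"
```

```text
t: 8.25
eef_pos: [0.6247, -0.0464, 0.189]
ee_rot: [-2.609, 0.034, -1.434]
force: [-0.3, 0.8, -0.6]
width: 0.0002
[ 0.255  0.058 -0.642  0.092 -0.339  1.365] [[ 0.137 -0.856  0.499  0.625]
 [-0.99  -0.1    0.099 -0.046]
 [-0.034 -0.508 -0.861  0.189]
 [ 0.     0.     0.     1.   ]]
```

```bash
python3 -m jog '[[2,0,4,0,0,0]]'|grep -E 'pos|force';python3 -m jog '[[2,0,4,0,0,0]]'|grep -E 'pos|force';python3 -m jog '[[2,0,4,0,0,0]]'|grep -E 'pos|force';python3 -m jog '[[2,0,4,0,0,0]]'|grep -E 'pos|force'
```

```text
eef_pos: [0.6257, -0.0463, 0.1916]
force: [-3.5, -1.3, -3.3]
eef_pos: [0.6263, -0.0463, 0.1946]
force: [-2.5, 0.3, -3.3]
eef_pos: [0.6271, -0.0465, 0.1979]
force: [-2.1, 0.5, -2.7]
eef_pos: [0.6283, -0.0467, 0.2018]
force: [-1.5, 0.5, -3.5]
```

```bash
python3 -m jog '[[4,1,5,0,0,0],[4,1,5,0,0,0],[0,0,0,0,0,0]]'|grep -E 'pos|force'
python3 -m jog '[[-4,0,-8,0,0,0],[-5,0,-8,0,0,0],[-30,10,0,0,0,0],[-30,10,0,0,0,0],[-10,10,20,0,0,0],[0,10,30,0,0,0],[0,10,35,0,0,0],[0,5,35,0,0,0],[0,0,20,0,-0.05,0],[0,0,0,0,0,0],[0,0,0,0,0,0]]'
python3 - <<'E'
from h import *
s=status.get_state();print(s['q'].round(3)); T=tool(); np.save('T6.npy',T); print(T.round(3)); im=eyes.grab_frame('wrist'); cv2.imwrite('pics/w6.png',im)
m=P('wrist',T); h=m@np.r_[.617,.095,.268,1]; print(h[:2]/h[2])
E
```

```text
eef_pos: [0.633, -0.0462, 0.2118]
force: [-1.7, 0.6, -1.6]
t: 10.05
eef_pos: [0.553, 0.0118, 0.3428]
ee_rot: [-2.552, 0.032, -1.432]
force: [0.4, 0.6, -0.4]
width: 0.0006
[ 0.482 -0.262 -0.64   0.274 -0.641  1.044]
[[ 0.138 -0.826  0.547  0.553]
 [-0.99  -0.097  0.103  0.012]
 [-0.032 -0.555 -0.831  0.343]
 [ 0.     0.     0.     1.   ]]
[180.99358252 171.20999252]
```

Run:
```python
import cv2
im=cv2.imread('pics/w6.png')
cv2.imwrite('pics/w6b.png',cv2.resize(im[135:210,150:250],None,fx=8,fy=8,interpolation=cv2.INTER_CUBIC))
```

```text
(no output)
```

View pics/w6b.png

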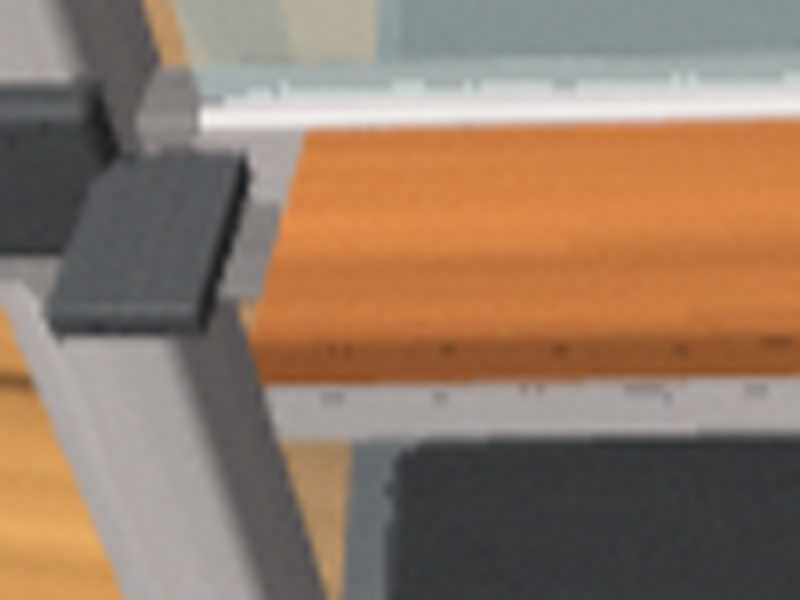

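w6 crop: the blade end runs (203,318)–(245,165) and the strip's upper front left corner is (252,337). Refitting with this state.

```bash
cat > fit2.py <<'E'
src=open('fit.py').read()
src=src.replace("import sys; exec","w6=lambda u,v:(150+u/8-.44,135+v/8-.44)\nobs+=[('MF',6,w6(203,318)),('MB',6,w6(245,165)),('L6',6,w6(252,337))]\nT[6]=np.load('T6.npy');PM[6]=P('wrist',T[6])\nimport sys; exec").replace("Lb2=L0+p[5]*g","L6=L0+p[9]*g")
src=src.replace("0,.01,.16]","0,.01,.16,.15]").replace("np.zeros(9)","np.zeros(10)").replace("d[5]=-1","d[9]=-1").replace("p[8]-p[5]","p[8]-p[9]")
exec(src)
# w6 alone: known side gap .005 and blade 32 mm; solve lip corner, mark relative pose
q=pts(p); Q=PM[6]
h=lambda X:(lambda v:v[:2]/v[2])(Q@np.r_[X,1])
ps=p[3];xh=np.array([np.cos(ps),np.sin(ps),0]);g=np.sin(L)*xh+np.cos(L)*Z
print('px per mm of g',(h(q['L6']+.001*g)-h(q['L6'])).round(2))
E
python3 fit2.py
```

```text
p [ 0.545   0.0846  0.1193  0.1474  0.2795  0.1384 -0.0008  0.0058  0.1635
  0.1609]
L0 1 [-0.4 -0.8]
L0 2 [0.2 0.5]
R0 1 [ 0.7 -4.5]
R0 2 [-0.1  0.5]
L0 t [-0.2 -1.5]
R0 t [-0.1 -2.2]
L0 s [-1.4 -1.8]
R0 s [-0.6 -2.6]
MF 1 [-0.8 -0.1]
MB 1 [ 0.2 -0.1]
MF t [-0.  -0.4]
MB t [-2.  -0.6]
MF 5 [0.1 0.2]
MB 5 [ 0.6 -0.3]
Ls 5 [-0.  0.]
MF 6 [-0.2  1.2]
MB 6 [ 0.6 -0. ]
L6 6 [ 0.1 -0. ]
remaining mm 2.5628484001561924 +- 2.2934529725454262
px per mm of g [-0.22 -0.72]
```

About 2.6 mm remains, but the view is oblique to the lip's plane. I'll take one lower view, closer to in-plane.

```bash
python3 -m jog '[[-24,10,0,0,0,0],[-24,10,-20,0,0,0],[-24,10,-35,0,0,0],[0,10,-35,0,0,0],[0,10,-30,0,0,0],[0,0,0,0,0,0],[0,0,0,0,0,0]]'
python3 - <<'E'
from h import *
s=status.get_state();print(s['q'].round(3)); T=tool(); np.save('T7.npy',T); im=eyes.grab_frame('wrist'); cv2.imwrite('pics/w7.png',im)
m=P('wrist',T); h=m@np.r_[.613,.1,.268,1]; u,v=h[:2]/h[2]; u,v=int(u),int(v); print(u,v)
x0,y0=u-40,max(0,v-35); print(x0,y0)
cv2.imwrite('pics/w7b.png',cv2.resize(im[y0:y0+72,x0:x0+98],None,fx=8,fy=8,interpolation=cv2.INTER_CUBIC))
E
```

```text
t: 10.8
eef_pos: [0.49, 0.063, 0.2336]
ee_rot: [-2.574, 0.045, -1.429]
force: [0.3, 0.6, 0.1]
width: 0.0005
[ 0.634 -0.296 -1.016  0.619 -0.389  0.543]
220 33
180 0
```

View pics/w7b.png

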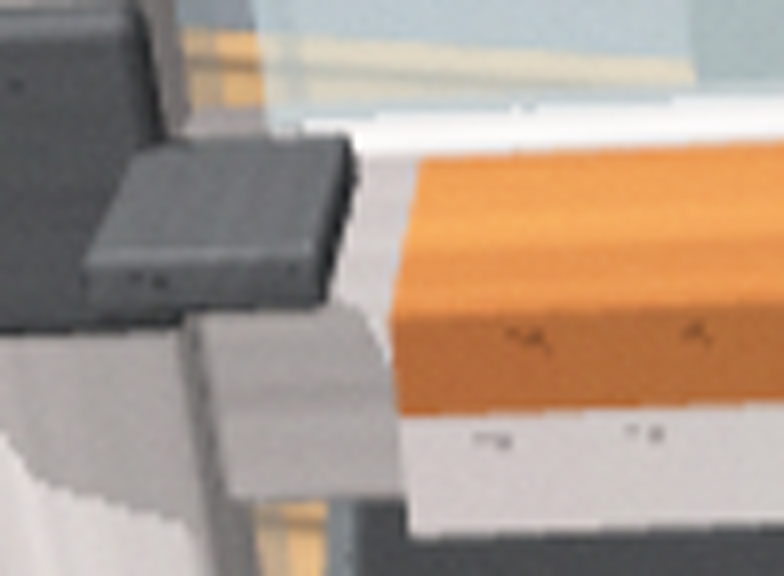

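w7 crop (offset (180,0)): the blade end runs (322,276)–(353,162). The strip's upper front corner is (390,318) and its lower lip edge is (412,537).

```bash
sed -i "s|obs+=\[|w7=lambda u,v:(180+u/8-.44,v/8-.44)\\\\nT[7]=np.load('T7.npy');PM[7]=P('wrist',T[7])\\\\nobs+=[('MF',7,w7(322,276)),('MB',7,w7(353,162)),('L6',7,w7(390,318)),('E6',7,w7(412,537)),('B6',7,w7(418,160)),('E6',6,w6(270,437)),|; s|L6=L0+p\[9\]\*g|L6=L0+p[9]*g,E6=L0+(p[9]-.018)*g,B6=L0+p[9]*g+.043*n|" fit2.py
sed -i 's/^src=src.replace("import sys; exec","w6=\([^\\]*\)\\n/src=src.replace("import sys; exec","w6=\1\\n/' fit2.py
python3 fit2.py
```

```text
p [ 0.5452  0.0852  0.1187  0.1479  0.2805  0.1383 -0.0017  0.005   0.1642
  0.1607]
L0 1 [-0.7 -0.9]
L0 2 [0.2 0.6]
R0 1 [ 0.8 -4.6]
R0 2 [-0.2  0.4]
L0 t [-0.4 -1.5]
R0 t [-0.  -2.3]
L0 s [-1.2 -1.7]
R0 s [-0.5 -2.3]
MF 1 [-0.8 -0.3]
MB 1 [ 0.1 -0.3]
MF t [ 0.  -0.4]
MB t [-1.9 -0.6]
MF 5 [-0.   0.1]
MB 5 [ 0.5 -0.4]
Ls 5 [-0.3  0.1]
MF 7 [-0.   0.7]
MB 7 [ 0.2 -0.2]
L6 7 [-0.1  0.1]
E6 7 [-0.2 -0.1]
B6 7 [ 0.4 -0.1]
E6 6 [ 1.4 -0.1]
MF 6 [-0.2  1.2]
MB 6 [ 0.6 -0.1]
L6 6 [-0.2  0.1]
remaining mm 3.5659392366842457 +- 0.8452559250608489
px per mm of g [-0.22 -0.72]
```

Remaining is 3.6 mm ± 0.8. Going back under for the last small push.

```bash
python3 -m jog '[[10,-20,-8,0,0.02,0],[10,-20,-8,0,0.02,0],[10,-20,-8,0,0,0],[10,-20,-8,0,0,0],[10,-20,-8,0,0,0],[0,0,0,0,0,0]]'; python3 -m jog '[[28,-3,0,0,0,0],[28,-3,0,0,0,0],[20,-2,0,0,0,0],[0,0,0,0,0,0]]'
```

```text
t: 11.45
eef_pos: [0.5389, -0.0421, 0.1923]
ee_rot: [-2.615, 0.051, -1.43]
force: [-0.6, -0.1, -0.1]
width: 0.0007
t: 11.85
eef_pos: [0.615, -0.0517, 0.1928]
ee_rot: [-2.616, 0.051, -1.433]
force: [-0.4, 0.6, -0.8]
width: 0.0005
```

```bash
python3 -m jog '[[13,4,4,0,0,0],[2,1,4,0,0,0],[0,0,0,0,0,0]]'; for k in 1; do python3 -m jog '[[1.5,0,3,0,0,0]]'|grep -E 'pos|force'; python3 -m jog '[[1,0,2,0,0,0]]'|grep -E 'pos|force'; python3 -m jog '[[1,0,2,0,0,0]]'|grep -E 'pos|force'; done
```

```text
t: 12.15
eef_pos: [0.6276, -0.0466, 0.2007]
ee_rot: [-2.619, 0.052, -1.435]
force: [0.1, 0.0, -0.8]
width: 0.0005
eef_pos: [0.6278, -0.0465, 0.2034]
force: [-0.4, -0.2, -0.6]
eef_pos: [0.6282, -0.0464, 0.2059]
force: [-0.2, 0.5, 0.7]
eef_pos: [0.6288, -0.0464, 0.2082]
force: [0.9, -0.1, -0.9]
```

```bash
python3 -m jog '[[1.5,0,2,0,0,0]]'|grep -E 'pos|force'; python3 -m jog '[[1.5,0,2,0,0,0]]'|grep -E 'pos|force'; python3 -m jog '[[1.5,0,2,0,0,0]]'|grep -E 'pos|force'
```

```text
eef_pos: [0.6301, -0.0465, 0.2106]
force: [-0.7, 0.7, 0.7]
eef_pos: [0.6316, -0.0465, 0.2129]
force: [0.7, -0.2, -0.8]
eef_pos: [0.6323, -0.0466, 0.2142]
force: [-1.3, 0.5, -3.8]
```

```bash
python3 -m jog '[[1.5,0,2,0,0,0]]'|grep -E 'pos|force'; python3 -m jog '[[1,0,1.5,0,0,0]]'|grep -E 'pos|force'; python3 -m jog '[[0,0,0,0,0,0]]'|grep -E 'pos|force'
```

```text
eef_pos: [0.6326, -0.0466, 0.215]
force: [-3.7, 2.6, -3.0]
eef_pos: [0.6328, -0.0466, 0.2154]
force: [-3.4, 2.8, -2.7]
eef_pos: [0.6327, -0.0465, 0.2153]
force: [-1.8, 1.1, -0.1]
```

```bash
python3 -m jog '[[1.5,0,3,0,0,0]]'|grep -E 'pos|force'; python3 -m jog '[[0,0,0,0,0,0]]'|grep -E 'pos|force'; python3 -m jog '[[-4,0,-8,0,0,0],[-6,0,-8,0,0,0],[-30,10,0,0,0,0],[-30,10,0,0,0,0],[-25,20,0,0,0,0],[-20,20,0,0,0,0],[-20,20,10,0,0,0],[-10,20,15,0,0,0],[0,10,10,0,0.01,0],[0,0,0,0,0,0],[0,0,0,0,0,0]]'
python3 - <<'E'
from h import *
s=status.get_state();print(s['q'].round(3)); T=tool(); np.save('T8.npy',T); im=eyes.grab_frame('wrist'); cv2.imwrite('pics/w8.png',im)
t=eyes.grab_frame('top'); cv2.imwrite('pics/top8.png',t)
m=P('wrist',T); h=m@np.r_[.613,.1,.268,1]; u,v=h[:2]/h[2]; u,v=int(u),int(v); print(u,v)
x0,y0=u-40,max(0,v-35); print(x0,y0)
cv2.imwrite('pics/w8b.png',cv2.resize(im[y0:y0+72,x0:x0+98],None,fx=8,fy=8,interpolation=cv2.INTER_CUBIC))
# automatic: strip front corner colours column scan just right of strip end
E
```

```text
eef_pos: [0.6335, -0.0466, 0.2174]
force: [-3.3, 2.1, -4.0]
eef_pos: [0.6339, -0.0466, 0.2178]
force: [-2.1, 0.7, -0.0]
t: 14.35
eef_pos: [0.4849, 0.0669, 0.2367]
ee_rot: [-2.624, 0.06, -1.432]
force: [-0.1, 0.6, -0.2]
width: 0.0005
[ 0.675 -0.29  -0.934  0.457 -0.49   0.661]
225 25
185 0
```

Measuring numerically in both w7 and w8: the row where orange turns to aluminium, 8 mm below the lip top, and the blade's lower front edge.

```bash
cat > chk.py <<'E'
import io,contextlib,sys
with contextlib.redirect_stdout(io.StringIO()): exec(open('fit2.py').read())
ps=p[3];xh=np.array([np.cos(ps),np.sin(ps),0]);yh=np.array([-np.sin(ps),np.cos(ps),0]);g=np.sin(L)*xh+np.cos(L)*Z;n=np.cos(L)*xh-np.sin(L)*Z
for k in sys.argv[1:]:
    k=int(k); im=cv2.GaussianBlur(cv2.imread(f'pics/w{k}.png'),(3,1),0).astype(float); Pk=P('wrist',np.load(f'T{k}.npy'))
    pr=lambda X:(lambda v:v[:2]/v[2])(Pk@np.r_[X,1])
    L0=np.array(p[:3]); sat=im[:,:,2]-im[:,:,0]; gray=im.mean(2)
    out=[]
    for yy in np.arange(-.01,-.08,-.01):
        f=lambda s:pr(L0+yy*yh+(s-.008)*g)
        ss=np.arange(p[8]-.012,p[8]+.012,.0001); uv=np.array([f(s) for s in ss],np.float32)
        pf=cv2.remap(sat.astype(np.float32),uv[:,:1].copy(),uv[:,1:].copy(),cv2.INTER_LINEAR)[:,0]
        pf=np.convolve(pf,np.ones(7)/7,'same'); i=np.argmax(np.diff(pf)[10:-10])+10; out.append(ss[i])
    b=[]
    for yy in (.012,.015,.018):  # blade front lower/upper edges
        ss=np.arange(-.008,.008,.0001); uv=np.array([pr(L0+p[6]*n+(yy)*yh+(p[8]+s)*g) for s in ss],np.float32)
        pf=cv2.remap(gray.astype(np.float32),uv[:,:1].copy(),uv[:,1:].copy(),cv2.INTER_LINEAR)[:,0]; d=np.diff(np.convolve(pf,np.ones(7)/7,'same'))[10:-10]
        b.append(ss[np.argmin(d)+10])
    print(k,'lip s',np.round(np.array(out)*1e3,1),'fit mark',round(p[8]*1e3,1),'blade lower edge vs mark',np.round(np.array(b)*1e3,1),'remaining(blade low+2.5)',round(1e3*(p[8]+np.median(b)+.0025-np.median(out)),2))
E
python3 chk.py 7 8
```

```text
Traceback (most recent call last):
  File "chk.py", line 2, in <module>
    with contextlib.redirect_stdout(io.StringIO()): exec(open('fit2.py').read())
                                                    ~~~~^^^^^^^^^^^^^^^^^^^^^^^^
FileNotFoundError: [Errno 2] No such file or directory: 'extra.py'
```

```bash
touch extra.py; python3 chk.py 7 8
```

```text
7 lip s [160.5 160.8 161.  160.7 160.9 160.6 160.8 160.5] fit mark 164.2 blade lower edge vs mark [-2.1 -2.  -3.1] remaining(blade low+2.5) 3.85
8 lip s [165.8 165.8 165.4 165.5 165.5 165.6 165.7 165.7] fit mark 164.2 blade lower edge vs mark [-2.2 -2.1 -2.5] remaining(blade low+2.5) -1.15
```

The numeric check agrees across views: the lip top is about 1.2 mm above the mark, within the measuring error of about 1 mm. I leave the window there. Next is the grey switch: tool down, in front of the ball.

```bash
python3 -m jog '[[-18,20,6,-0.02,0.1,0],[-18,20,6,-0.02,0.1,0],[-18,20,6,-0.02,0.1,0],[-18,20,6,-0.02,0.1,0],[-18,20,6,-0.02,0.1,0],[-6,40,0,0,0,0],[-6,40,0,0,0,0],[-6,40,0,0,0,0],[-6,40,0,0,0,0],[0,0,0,0,0,0]]'
python3 - <<'E'
from h import *
s=status.get_state();print(s['q'].round(3)); print(tool().round(3))
t=P('top'); im=cv2.imread('pics/top8.png')
# ball: dark blob near (125,222)
for nm in('top0','top8'):
    im=cv2.imread(f'pics/{nm}.png')[205:240,110:160]; m=(im.max(2)<50).astype(np.uint8)
    k,_,st,ce=cv2.connectedComponentsWithStats(m); i=1+np.argmax(st[1:,4]); c=ce[i]+[110,205]; print(nm,st[i],c,onz(t,c,.092))
E
```

```text
t: 15.45
eef_pos: [0.3664, 0.3274, 0.2545]
ee_rot: [3.116, 0.01, -1.472]
force: [0.5, 0.1, -0.4]
width: 0.0004
[ 1.107  0.044 -0.314 -0.029 -1.219  0.572]
[[ 0.098 -0.995 -0.027  0.366]
 [-0.995 -0.098  0.007  0.327]
 [-0.01   0.026 -1.     0.255]
 [ 0.     0.     0.     1.   ]]
top0 [13 14  7  8 27] [126.37037037 222.33333333] [0.41784372 0.34037373]
top8 [18 16  2  3  3] [128.66666667 222.        ] [0.41859143 0.33422861]
```

```bash
python3 -m jog '[[0,2,-43,0,0,0],[0,2,-43,0,0,0],[0,2,-43,0,0,0],[0,1,-38,0,0,0],[0,0,0,0,0,0]]'; python3 -m jog '[[10,1.5,0,0,0,0],[10,1.5,0,0,0,0],[10,1.5,0,0,0,0],[10,1.5,0,0,0,0]]'; python3 -m jog '[[10,1.5,0,0,0,0],[10,1.5,0,0,0,0],[10,1.5,0,0,0,0]]';python3 -m jog '[[10,1.5,0,0,0,0],[10,1.5,0,0,0,0]]'
```

```text
t: 15.95
eef_pos: [0.3695, 0.3313, 0.0788]
ee_rot: [3.116, 0.007, -1.478]
force: [-0.2, 0.2, 0.4]
width: 0.0008
t: 16.35
eef_pos: [0.4147, 0.3378, 0.083]
ee_rot: [3.119, 0.009, -1.479]
force: [-2.1, 0.0, 0.6]
width: 0.0003
t: 16.65
eef_pos: [0.4488, 0.3434, 0.0853]
ee_rot: [3.122, 0.012, -1.48]
force: [-1.1, 0.4, -0.4]
width: 0.0005
t: 16.85
eef_pos: [0.4682, 0.3457, 0.0847]
ee_rot: [3.117, 0.011, -1.481]
force: [-46.4, 5.4, 28.5]
width: 0.0006
```

The lever is at its stop. Backing away clear, then checking switch and window.

```bash
python3 -m jog '[[-10,-1,0,0,0,0],[-30,-5,0,0,0,0],[-30,-5,10,0,0,0],[0,0,43,0,0,0],[0,0,43,0,0,0],[0,0,43,0,0,0],[0,-45,10,0,0,0],[0,-45,0,0,0,0],[0,-45,0,0,0,0],[0,-45,0,0,0,0],[0,-45,0,0,0,0],[0,0,0,0,0,0]]'
python3 - <<'E'
from h import *
im=eyes.grab_frame('top'); cv2.imwrite('pics/top9.png',im); s=eyes.grab_frame('scene'); cv2.imwrite('pics/scene9.png',s)
a=cv2.imread('pics/top0.png')
f=lambda i:cv2.resize(i[60:280,80:400],None,fx=1.25,fy=1.25)
top=np.hstack([f(a),f(im)])
b=cv2.imread('pics/scene0.png'); k=lambda i:cv2.resize(i[80:290,140:400],(400,323),interpolation=cv2.INTER_CUBIC)
cv2.imwrite('pics/fin.png',np.vstack([top,np.hstack([k(b),k(s)])]))
print(status.get_state()['q'].round(2))
E
```

```text
t: 18.05
eef_pos: [0.3994, 0.1038, 0.2406]
ee_rot: [3.125, 0.011, -1.475]
force: [0.5, 0.3, -0.0]
width: 0.0007
[ 0.72 -0.09 -0.48 -0.02 -1.19  0.95]
```

View pics/fin.png

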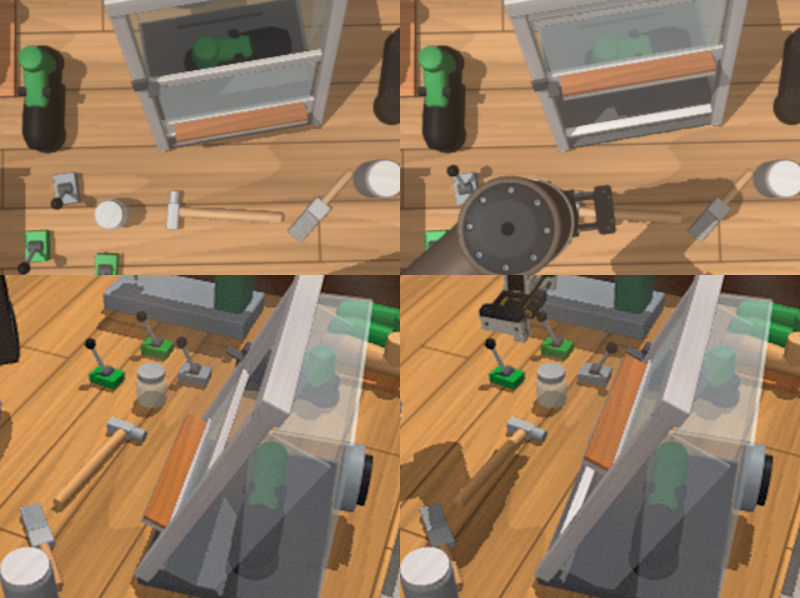

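Final picture: the grey lever now leans away (ball at fin (453,171)), the lip is up beside the clip, and the shoes, tools, tin, jar and soles are unmoved. One numeric check of the ball, then hand-in.

Run:
```python
from h import *
from station import workorder
im=cv2.imread('pics/top9.png')[188:206,110:130]; m=(im.max(2)<60); v,u=np.nonzero(m); c=np.array([u.mean()+110,v.mean()+188]); b=onz(P('top'),c,.092)
print(c,b,'swing',np.linalg.norm(b-[.418,.3405]),'expected .0767')
print(workorder.job_done())
```

```text
[122.21153846 196.51923077] [0.48710633 0.3513442 ] swing 0.0699519959654362 expected .0767
the job is handed in; nothing more can be done
None
```

I pushed the window up with the shut fingers under the lip, then pushed the grey switch's lever over to its far stop. The job is handed in at about 18 s, with the arm clear of everything.

- **Window:** my last measurement put the lip top about 1.2 mm above the marker blade's mid-thickness, with an error of about 1 mm. I did not correct that. I did not re-measure the window after working the switch, but the final pictures show it still up beside the clip. The clip appears unmoved.
- **Switch:** the force rose to about 46 N along x (about 55 N in all) on the fingers when the lever met its stop. The final picture shows the lever leaning away. However, the ball measured only about 70 mm of travel where a full swing should give about 77 mm. I put the gap down to the dark rod shifting the measured centre of the ball, and did not check it further.
- **Force:** the wrist read about 90 N for a moment while the arm moved near a joint limit with nothing in contact, which is below the 120 N limit. It was back to zero after holding still.
- **Everything else:** the shoes, tools, tin, jar, soles and green switches look unmoved in the before-and-after pictures, as far as the arm lets them be seen.

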